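# Raise the router bit with the lift ratchet

### The arm

A 6-joint arm with a two-finger parallel gripper is mounted at the origin on the work surface. World frame = base frame: x ahead of the robot, y to its left, z up, the work surface at z = 0. Lengths are in mm, angles in rad, forces in N, time in s.
With the tool pointing down it reaches from about 250 to 800 mm from the base axis. Payload 3.9 kg.
Tool frame: the origin (TCP) lies midway between the tips of the shut fingers; the grasp point (between the pads) lies 19 mm behind it; z points along the fingers, y is the direction in which the jaws open and shut (so a half turn about z gives the same grasp; the last joint's range is limited). The gripper opens to 85 mm and grips with 20 to 120 N. Pads are 22 mm wide; open, the fingers measure 114 mm over their backs; the gripper's body (76 mm by 85 mm) begins 54 mm behind the grasp point. The pads swing forward as they close: fully open they stand 13 mm farther back than shut.
Start: joints at [1.136, 0.26, -0.138, 1.173, 0, 1.571], TCP at [221.14, 476.143, 231.304] pointing down, gripper open.
Joint ranges: [-2.78, 2.78], [-0.83, 1.72], [-1.28, 1.37], [-1.9, 2.12], [-1.57, 1.48], [-3.14, 3.14]. Speed limits (rad/s): [2.57, 2.57, 3.14, 3.14, 3.14, 3.14].

### API

Orientations are given as a rotation vector (axis times angle).
In Python, from rig import robot, vision, ticket gives the robot as it stands.
- The arm moves only by the tool step_arm, never from a script. Its argument "increments" is a list of rows, each a list of 7 numbers: the closure in counts, from 0 (fully open) to 255 (shut), then the shift along the tool's x, y, z in mm, then the turn, a rotation vector about the tool's x, y, z in rad. A call has 1 to 20 rows; each row is the pose to reach, as a shift and turn from the pose commanded when the call began, along the tool's axes at that moment; what a row does not reach only later rows make up. A row lasts 1/8 s, in which the tool goes at most 62.5 mm and 10.7 degrees, less where a joint would pass 70% of its speed; a pose out of reach is approached as far as the arm can. A call with a gripper value outside its range is refused whole. The fingers move at their own pace and stop on an object; "newtons" is the grip in N (left out, the last holds). Time passes only in rows, so rows that repeat a pose let the fingers close. It gives the time, the measured TCP pose, the force and the opening at its end, in the units of the state.
- robot.observe(): the state, without advancing time (a new reading comes with each control period).
- vision.grab_frame(name): name is "side" or "top"; returns a dict with "pixels" (400x640x3 uint8, red, green, blue), "K" (3x3 intrinsics, pixels), "dist_coeffs" ([k1, k2, p1, p2, k3] as OpenCV has them; the pictures are not rectified), "world_to_cam" (4x4, takes a point from world to camera coordinates). Camera axes: x right, y up, looking along -z (the intrinsics and any distortion apply to the point x, -y, -z); pixel columns grow to the right and rows downward; lengths in mm; the calibration is good to about 2 mm. A picture is of the moment at which its call begins. There is no depth.
- ticket.close_job(): hands the job in, once; it reports no verdict.
The state is a dict: "time_s": time; "joint_pos": joint angles; "joint_velocities": joint speeds; "tau": joint torques, N m; "tool_pos": TCP position; "ee_rot": TCP orientation; "contact_force": force on the tool from outside, world axes, zero at the start; "torque": the same for the moment, N m; "opening": finger opening in mm.
Only numpy, scipy, OpenCV 4.12 (cv2) and the standard library are available. Lean on these libraries where they do the work, as an engineer would, in place of code of your own. Each camera call takes 0.05 s, during which the arm holds its last target. There are 200 camera calls.

### The job

The red-handled ratchet on the router insert is set the wrong way. Flip its yellow direction lever over clockwise to its other stop, swing the red handle anticlockwise (seen from above) by about 50 degrees - it must run free, without turning the lift shaft - and then swing it clockwise all the way back to its stop so that it turns the shaft clockwise and raises the router bit. Let go and leave the loose blue ratchet in the tray alone.

Things in the scene. Friction and masses are not known exactly. Their poses are not given: they have to be found in the camera images.
- ratchet_grip (a point): Middle of the red round grip (26 mm diameter, 100 mm long, level) of the ratchet on the aluminium router insert's lift shaft. 140 mm from the shaft's vertical axis, 55 mm above the bench (plate below 9 mm thick). x axis: outward along the handle, so the shaft axis lies 140 mm along -x; z up. The handle turns level about the shaft axis (ratchet).
- lever_tab (a point): Centre of the direction lever's upright yellow tab: 8 mm thick, 24 mm long radially, 28 mm high; 82 mm above the bench, 44 mm from the shaft axis, beyond the head (radius 22 mm, top at 72 mm) on the side away from the handle; free space below it. x axis: radially outward, y: across the 8 mm, z up. The lever turns level about the shaft axis.
- lever (a joint): Direction lever, rad, relative to the handle: 0 to 0.15 at the start = drives the shaft anticlockwise; grows as it is turned clockwise seen from above, to its stop at 1.0 = drives the shaft clockwise; between 0.4 and 0.6 neither. Damped: moved briskly it takes 0.05 to 0.1 N m (1 to 2 N at the tab); stays where it is left.
- ratchet (a joint): Angle of the ratchet handle, rad: 0 = clockwise stop (starts within 0.05 of it), grows as the handle swings anticlockwise seen from above, to a stop at 1.2. Free-wheeling takes 0.1 to 0.3 N m (1 to 2 N at the grip). It has 36 teeth, so up to 15 degrees are lost before it drives.
- shaft (a joint): Lift shaft under the ratchet, rad: 0 at the start, grows clockwise seen from above, raising the router bit by 15 mm per rad. It takes about 0.75 N m (5 to 6 N at the grip) to turn and stays where it is left.
- spare_mid (a point): Middle of a loose blue-handled ratchet, 190 mm long, that lies in the white tray: not the one to use, to be left alone. 13 mm above its underside.

How it is judged:
By the outcome, as a careful person would: the job done as asked, in the order asked, and still so for the second after the job is handed in, with the robot touching nothing.
It also fails if it takes over 48 s, if anything falls off the work surface, if the arm or the gripper's body presses on something with over 40 N, if the wrist force passes 120 N, or if a joint passes its speed limit or range.

## Working session

There is one attempt and no reset: what is moved stays moved. The work goes in short steps, Python scripts to look and compute and a tool call to move; the robot and the scene stay as the last step left them, time stands still between calls to the robot, and variables do not carry over. Pictures are saved under pics/ and viewed, about 8 in all and at most 12, crops included, and the job is handed in when it is done.

Besides the shell and the picture viewer there is one more tool, called by a JSON object that holds its "method" and its "body". step_arm: Moves the arm, as the interface text tells. Its arguments: {"type":"object","properties":{"increments":{"type":"array"},"newtons":{"type":"number"}},"required":["increments"]}

```bash
mkdir -p pics; ls
cat > h.py <<'E'
import numpy as np, cv2
from rig import robot, vision, ticket
def grab(n,save=None):
    f=vision.grab_frame(n)
    if save: cv2.imwrite(save,f["pixels"][:,:,::-1])
    return f
F=np.diag([1.,-1,-1])
def proj(f,P):
    M=np.array(f["world_to_cam"]);R=F@M[:3,:3];t=F@M[:3,3]
    return cv2.projectPoints(np.array(P,float).reshape(-1,1,3),cv2.Rodrigues(R)[0],t,np.array(f["K"],float),np.array(f["dist_coeffs"],float))[0].reshape(-1,2)
def back(f,uv,z):
    M=np.array(f["world_to_cam"]);R=F@M[:3,:3];t=F@M[:3,3]
    p=cv2.undistortPoints(np.array(uv,float).reshape(-1,1,2),np.array(f["K"],float),np.array(f["dist_coeffs"],float)).reshape(-1,2)
    C=-R.T@t; d=np.c_[p,np.ones(len(p))]@R
    return C+d*((z-C[2])/d[:,2])[:,None]
E
python3 - <<'E'
from h import *
for n in("top","side"):
    f=grab(n,f"pics/{n}0.png"); M=f["world_to_cam"];print(n,-np.array(M)[:3,:3].T@np.array(M)[:3,3])
print(robot.observe())
E
```

```text
pics
top [ 478.79957516 -155.61638805 1015.51176223]
side [ 567.96530925 -877.93761578  620.57133856]
{'time_s': 0.1, 'joint_pos': array([ 1.13599327e+00,  2.60631477e-01, -1.39260352e-01,  1.17271126e+00,
       -2.19582668e-05,  1.57080936e+00]), 'joint_velocities': array([-3.67384617e-05,  2.35498404e-05,  2.21970929e-03,  1.77303111e-03,
        1.42335241e-03, -4.12792242e-04]), 'tau': array([-1.33477456e-04, -4.06507945e+01,  2.54527456e+01,  1.01044550e-02,
       -3.31358672e-05,  4.44485782e-07]), 'tool_pos': array([220.88868132, 475.57811878, 230.5335757 ]), 'ee_rot': array([-6.77559949e-01, -3.06727820e+00,  2.77836647e-03]), 'contact_force': array([0.39248913, 0.06195183, 0.40617906]), 'torque': array([-0.00044696,  0.02819062, -0.00092554]), 'opening': 84.96279670544169}
```

View pics/top0.png

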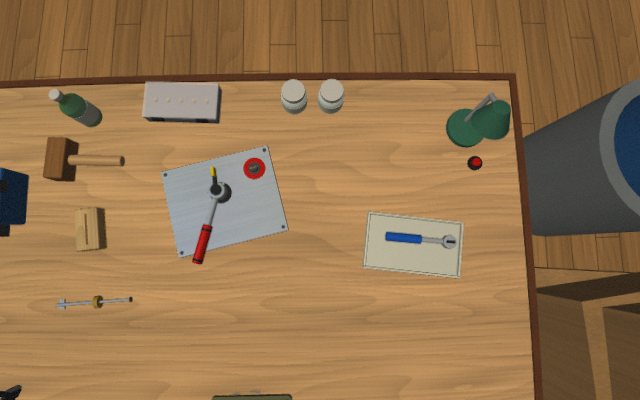

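View pics/side0.png

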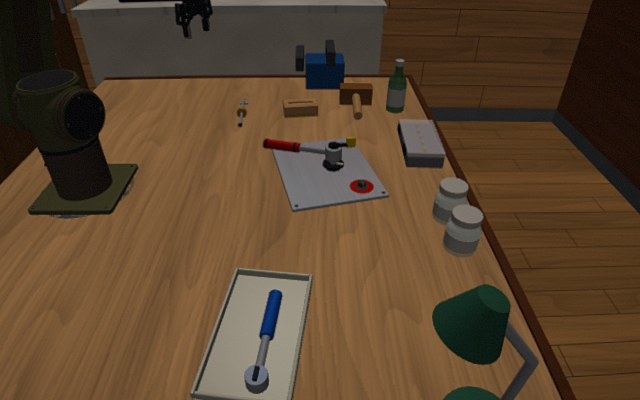

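The top view shows the ratchet head near (219,190), the red grip near (202,243) and the yellow tab near (213,172). The blue spare lies in the tray at about (420,240). Next I'll measure these by colour.

```bash
cat >> h.py <<'E'
def masks(f,box):
    x0,y0,x1,y1=box
    h=cv2.cvtColor(f["pixels"],cv2.COLOR_RGB2HSV).astype(int);H,S,V=h[...,0],h[...,1],h[...,2]
    b=np.zeros(H.shape,bool);b[y0:y1,x0:x1]=1
    return {"y":b&(H>20)&(H<33)&(S>150)&(V>60),"r":b&((H<6)|(H>174))&(S>150)&(V>50)}
def meas(f,box):
    o={}
    for k,m in masks(f,box).items():
        n,l,s,c=cv2.connectedComponentsWithStats(m.astype(np.uint8))
        if n<2: continue
        i=1+s[1:,4].argmax();o[k]=(c[i],s[i])
    return o
E
python3 - <<'E'
from h import *
f=grab("top")
im=cv2.resize(f["pixels"][140:280,140:300,::-1],None,fx=5,fy=5,interpolation=cv2.INTER_CUBIC)
cv2.imwrite("pics/c1.png",im[:600])
ft=f;o=meas(f,(160,150,240,275));print(o)
print("tab",back(f,[o["y"][0]],86),"grip",back(f,[o["r"][0]],58))
f=grab("side");o=meas(f,(255,125,365,160));print(o)
# triangulate from both
for k in "yr":
    a=[back(ft,[meas(ft,(160,150,240,275))[k][0]],z)[0] for z in (0,100)]
    b=[back(f,[o[k][0]],z)[0] for z in (0,100)]
    da=a[1]-a[0];db=b[1]-b[0]
    s=np.linalg.lstsq(np.c_[da,-db],b[0]-a[0],rcond=None)[0];print(k,a[0]+s[0]*da,b[0]+s[1]*db)
E
```

```text
{'y': (array([212.825, 171.575]), array([211, 167,   5,  10,  40], dtype=int32)), 'r': (array([201.47686833, 244.71174377]), array([193, 230,  17,  30, 281], dtype=int32))}
tab [[669.93305188  83.01615251  86.        ]] grip [[488.93078093 116.26362015  58.        ]]
{'y': (array([350.8  , 141.275]), array([347, 137,   9,  10,  80], dtype=int32)), 'r': (array([279.73658537, 144.48292683]), array([267, 139,  27,  12, 205], dtype=int32))}
y [670.63853416  83.89695598  82.56913018] [669.84230924  83.8884633   82.40322386]
r [488.95801365 116.99443474  55.42620439] [485.66085487 116.64543573  55.29222165]
```

View pics/c1.png

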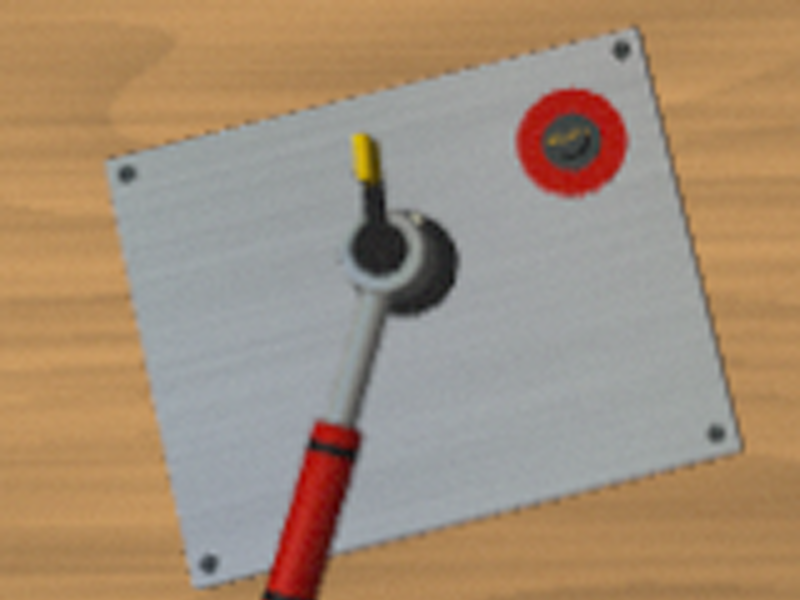

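```bash
cat >> h.py <<'E'
from scipy.spatial.transform import Rotation as Ro
def rows(T,dec=0):
    "T: (closure,x,y,z,yaw_deg of tool x), tool down -> rows to be written in the call"
    s=robot.observe();R=Ro.from_rotvec(s["ee_rot"]);x=R.as_matrix()[:,0];y0=np.degrees(np.arctan2(x[1],x[0]))
    print("yaw now",round(y0,1),"pos",s["tool_pos"].round(1))
    for c,X,Y,Z,yw in T:
        d=R.inv().apply(np.array([X,Y,Z])-s["tool_pos"])
        a=np.radians(yw);ca,sa=np.cos(a),np.sin(a)
        Rt=Ro.from_matrix([[ca,sa,0],[sa,-ca,0],[0,0,-1]])
        w=(R.inv()*Rt).as_rotvec()
        print([c]+[round(float(v),dec) for v in d]+[round(float(v),2) for v in w])
E
python3 - <<'E'
from h import *
f=grab("top")
print("head",back(f,[[216.4,190.4]],74))
g=np.array([488,116.8]);t=np.array([670.3,83.5]);
m=masks(f,(160,150,240,275))["r"]
v,u=np.nonzero(m);P=back(f,np.c_[u,v],55)[:,:2]
c=P.mean(0);d=np.linalg.svd(P-c)[2][0];d*=np.sign(d[0]);print("grip",c,"dir",d,"axis",c+140*d, "lever ang",np.degrees(np.arctan2(*(t-c-140*d)[::-1])),"handle",np.degrees(np.arctan2(*d[::-1])))
for z in(85,72): print(proj(f,[[*(c+140*d),z]]))
A=np.array([627,87])
ph=-6
rows([(0,670,83,150,174),(207,670,83,150,174),(207,670,83,74,174)])
E
```

```text
head [[623.9567575   76.29198653  74.        ]]
grip [491.07425307 116.56341694] dir [ 0.96195799 -0.27319741] axis [625.74837177  78.31577972] lever ang 6.6373343352341925 handle -15.854620250092216
[[214.52224247 189.0497644 ]]
[[215.80268857 189.82994711]]
yaw now 155.1 pos [221.  475.9 230.9]
[0, -573.0, -167.0, 81.0, -0.0, -0.0, -0.33]
[207, -573.0, -167.0, 81.0, -0.0, -0.0, -0.33]
[207, -573.0, -167.0, 157.0, -0.0, -0.0, -0.33]
```

Run:
```python
from h import *
rows([(183,669.5,83.5,150,188)])
```

```text
yaw now 155.1 pos [221.  475.9 230.9]
[183, -572.0, -167.0, 81.0, -0.0, -0.0, -0.57]
```

{"method": "step_arm", "body": {"increments": [[183, -572, -167, 81, 0, 0, -0.57], [183, -572, -167, 81, 0, 0, -0.57], [183, -572, -167, 81, 0, 0, -0.57], [183, -572, -167, 81, 0, 0, -0.57], [183, -572, -167, 81, 0, 0, -0.57], [183, -572, -167, 81, 0, 0, -0.57], [183, -572, -167, 81, 0, 0, -0.57], [183, -572, -167, 81, 0, 0, -0.57], [183, -572, -167, 81, 0, 0, -0.57], [183, -572, -167, 81, 0, 0, -0.57], [183, -572, -167, 81, 0, 0, -0.57], [183, -572, -167, 81, 0, 0, -0.57], [183, -572, -167, 81, 0, 0, -0.57]], "newtons": 20}}

```text
time_s: 1.88
tool_pos: [668.6, 84.8, 150.6]
ee_rot: [0.214, -3.134, -0.0]
contact_force: [-0.5, 1.2, -0.1]
opening: 24.0
```

Run:
```python
from h import *
f=grab("side")
im=cv2.resize(f["pixels"][60:200,240:420,::-1],None,fx=4,fy=4,interpolation=cv2.INTER_CUBIC);cv2.imwrite("pics/s1.png",im)
s=robot.observe();print(s["opening"],s["joint_pos"].round(2),s["contact_force"])
rows([(183,669.5,83.5,78,188)],1)
```

```text
24.09518267006245 [ 0.13  0.55  0.12  1.13  0.   -0.01] [0.67179951 0.23170327 0.2844623 ]
yaw now -172.2 pos [668.7  84.9 150.8]
[183, -0.6, -1.5, 72.8, 0.0, 0.0, -0.0]
```

View pics/s1.png

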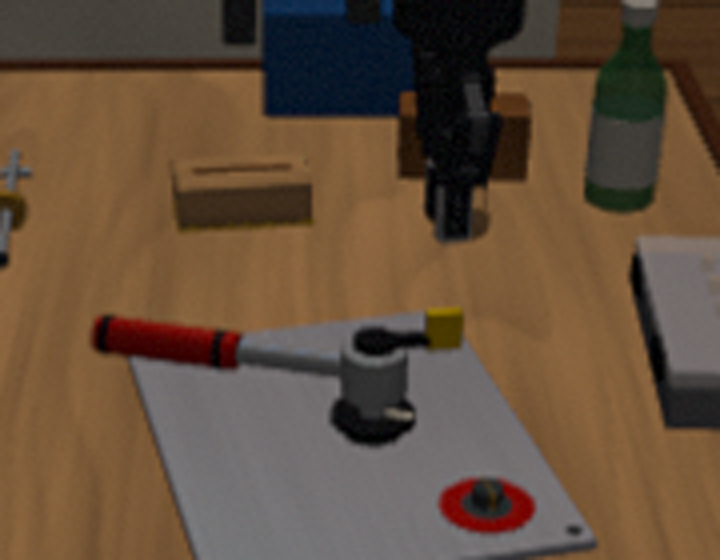

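The side crop shows the fingers above the yellow tab, which is at about (443,328) in the crop and lines up with them. I'll descend to straddle it.

{"method": "step_arm", "body": {"increments": [[183, -0.5, -1.5, 25, 0, 0, 0], [183, -0.5, -1.5, 40, 0, 0, 0], [183, -0.5, -1.5, 50, 0, 0, 0], [183, -0.5, -1.5, 60, 0, 0, 0], [183, -0.5, -1.5, 68, 0, 0, 0], [183, -0.5, -1.5, 73, 0, 0, 0], [183, -0.5, -1.5, 73, 0, 0, 0]]}}

```text
time_s: 2.8
tool_pos: [670.1, 82.2, 77.0]
ee_rot: [0.212, -3.134, 0.0]
contact_force: [-0.4, -0.3, -0.7]
opening: 24.0
```

Run:
```python
from h import *
f=grab("side");g=grab("top")
a=cv2.resize(f["pixels"][80:180,290:390,::-1],(400,400),interpolation=cv2.INTER_CUBIC)
b=cv2.resize(g["pixels"][130:230,165:265,::-1],(400,400),interpolation=cv2.INTER_CUBIC)
cv2.imwrite("pics/s2.png",np.hstack([a,b]))
A=np.array([625,77.5])
T=[]
for k in range(1,14):
    ph=8-4.8*k; p=A+45*np.array([np.cos(np.radians(ph)),np.sin(np.radians(ph))]); T.append((183,*p,76,ph+180))
rows(T,1)
```

```text
yaw now -172.3 pos [670.5  82.3  77.6]
[183, 0.9, -2.2, 1.6, 0.0, 0.0, 0.08]
[183, 1.4, -5.9, 1.6, 0.0, 0.0, 0.16]
[183, 2.1, -9.6, 1.6, 0.0, 0.0, 0.25]
[183, 3.2, -13.2, 1.6, 0.0, 0.0, 0.33]
[183, 4.6, -16.8, 1.6, 0.0, 0.0, 0.41]
[183, 6.2, -20.1, 1.6, 0.0, 0.0, 0.5]
[183, 8.2, -23.4, 1.6, 0.0, 0.0, 0.58]
[183, 10.4, -26.4, 1.6, 0.0, 0.0, 0.67]
[183, 12.8, -29.3, 1.6, 0.0, 0.0, 0.75]
[183, 15.5, -31.9, 1.6, 0.0, 0.0, 0.83]
[183, 18.4, -34.4, 1.6, 0.0, 0.0, 0.92]
[183, 21.5, -36.5, 1.6, 0.0, 0.0, 1.0]
[183, 24.7, -38.4, 1.6, 0.0, 0.0, 1.08]
```

View pics/s2.png

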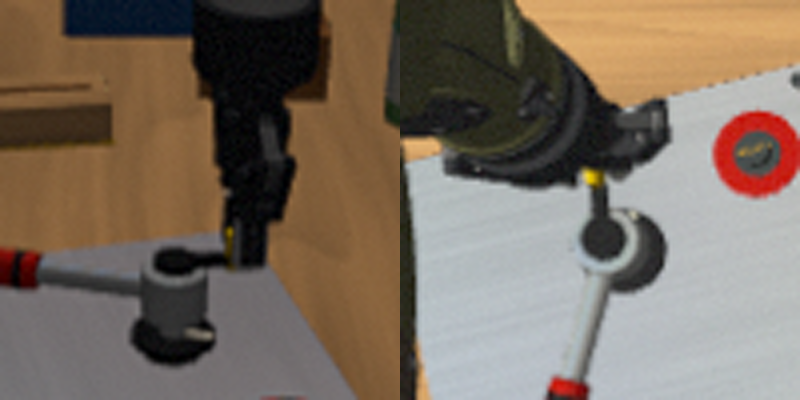

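The tab is between the fingers (yellow visible at about (230,250) on the left and (594,178) on the right). I'll sweep it clockwise along the arc.

{"method": "step_arm", "body": {"increments": [[183, 0.9, -2.2, 1.6, 0, 0, 0.08], [183, 1.4, -5.9, 1.6, 0, 0, 0.16], [183, 2.1, -9.6, 1.6, 0, 0, 0.25], [183, 3.2, -13.2, 1.6, 0, 0, 0.33], [183, 4.6, -16.8, 1.6, 0, 0, 0.41], [183, 6.2, -20.1, 1.6, 0, 0, 0.5], [183, 8.2, -23.4, 1.6, 0, 0, 0.58], [183, 10.4, -26.4, 1.6, 0, 0, 0.67], [183, 12.8, -29.3, 1.6, 0, 0, 0.75], [183, 15.5, -31.9, 1.6, 0, 0, 0.83], [183, 18.4, -34.4, 1.6, 0, 0, 0.92], [183, 21.5, -36.5, 1.6, 0, 0, 1.0], [183, 21.5, -36.5, 1.6, 0, 0, 1.0]]}}

```text
time_s: 4.53
tool_pos: [654.2, 43.1, 76.3]
ee_rot: [1.315, 2.852, 0.001]
contact_force: [-0.0, -0.1, -0.3]
opening: 24.2
```

Run:
```python
from h import *
f=grab("side");g=grab("top")
o=meas(f,(320,120,380,170));print(o)
if "y" in o: print(back(f,[o["y"][0]],82))
o=meas(g,(190,150,260,230));print(o)
if "y" in o: print(back(g,[o["y"][0]],90))
print(robot.observe()["contact_force"])
A=np.array([625,77.5])
T=[]
for k in range(1,9):
    ph=-49.5-2*k; p=A+45*np.array([np.cos(np.radians(ph)),np.sin(np.radians(ph))]); T.append((183,*p,76,ph+180))
rows(T,1)
```

```text
{'y': (array([348.29508197, 148.50819672]), array([346, 143,   6,  12,  61], dtype=int32))}
[[660.82144603  48.08835087  82.        ]]
{'y': (array([250., 168.]), array([250, 168,   1,   1,   1], dtype=int32)), 'r': (array([251.35, 168.05]), array([244, 158,  16,  21, 180], dtype=int32))}
[[676.46107256 -10.67454178  90.        ]]
[-0.49874677 -0.09126387  0.34868284]
yaw now 130.5 pos [654.2  43.2  76.1]
[183, 0.0, -1.5, 0.1, 0.0, 0.0, 0.04]
[183, 0.1, -3.1, 0.1, 0.0, 0.0, 0.07]
[183, 0.2, -4.6, 0.0, 0.0, 0.0, 0.1]
[183, 0.4, -6.2, 0.0, 0.0, 0.0, 0.14]
[183, 0.7, -7.7, 0.0, 0.0, 0.0, 0.17]
[183, 1.0, -9.3, 0.0, 0.0, 0.0, 0.21]
[183, 1.3, -10.8, 0.0, 0.0, 0.0, 0.24]
[183, 1.7, -12.3, 0.0, 0.0, 0.0, 0.28]
```

{"method": "step_arm", "body": {"increments": [[183, 0, -1.5, 0, 0, 0, 0.04], [183, 0.1, -3.1, 0, 0, 0, 0.07], [183, 0.2, -4.6, 0, 0, 0, 0.1], [183, 0.4, -6.2, 0, 0, 0, 0.14], [183, 0.4, -6.2, 0, 0, 0, 0.14], [183, 0.4, -6.2, 0, 0, 0, 0.14]]}}

```text
time_s: 5.38
tool_pos: [651.8, 42.4, 76.1]
ee_rot: [1.509, 2.753, 0.011]
contact_force: [6.6, 7.4, -4.1]
opening: 24.4
```

Contact is firm at about 10 N along the tangent, so the lever is at its stop. I'll back off, lift and look.

{"method": "step_arm", "body": {"increments": [[183, 0, 6, 0, 0, 0, 0], [183, 0, 6, 0, 0, 0, 0], [183, 0, 6, -30, 0, 0, 0], [183, 0, 6, -70, 0, 0, 0], [183, 0, 6, -110, 0, 0, 0], [147, 160, -10, -110, 0, 0, 0], [147, 160, -10, -110, 0, 0, 0], [147, 160, -10, -110, 0, 0, 0], [147, 160, -10, -110, 0, 0, 0]]}}

```text
time_s: 6.5
tool_pos: [552.4, 170.3, 185.9]
ee_rot: [-1.508, -2.755, 0.002]
contact_force: [0.2, -0.6, 0.2]
opening: 36.5
```

Run:
```python
from h import *
f=grab("side");g=grab("top")
a=cv2.resize(f["pixels"][100:200,260:360,::-1],(400,400),interpolation=cv2.INTER_CUBIC)
b=cv2.resize(g["pixels"][150:280,150:280,::-1],(400,400),interpolation=cv2.INTER_CUBIC)
cv2.imwrite("pics/s3.png",np.hstack([a,b]))
A=np.array([625,77.5])
for n,i,box in((f,"side",(255,125,375,160)),(g,"top",(160,150,240,275))):
    o=meas(n,box)
    for k in o:
        p=back(n,[o[k][0]],82 if k=="y" else 55)[0];print(i,k,o[k][1],p,np.degrees(np.arctan2(*(p[:2]-A)[::-1])))
p=A+140*np.array([np.cos(np.radians(164.1)),np.sin(np.radians(164.1))])
rows([(147,*p,150,164),(147,*p,43,164)],1)
print(robot.observe()["joint_pos"])
```

```text
side y [343 143   8  12  80] [656.24606489  46.98982969  82.        ] -44.3172890492499
side r [267 139  27  12 207] [485.98513235 120.1148999   55.        ] 162.95711973760376
top y [223 172   9   9  40] [657.81777789  48.39947945  82.        ] -41.564378588145665
top r [192 229  17  31 280] [489.7496922  120.02714947  55.        ] 162.54513574144966
yaw now 122.4 pos [554.5 168.8 185.8]
[147, -10.2, -82.5, 35.9, -0.0, 0.0, -0.73]
[147, -10.1, -82.5, 142.9, -0.0, 0.0, -0.73]
[ 2.96000000e-01  3.74849872e-01 -9.02067052e-02  1.10586691e+00
 -1.00759859e-03  1.30057525e+00]
```

View pics/s3.png

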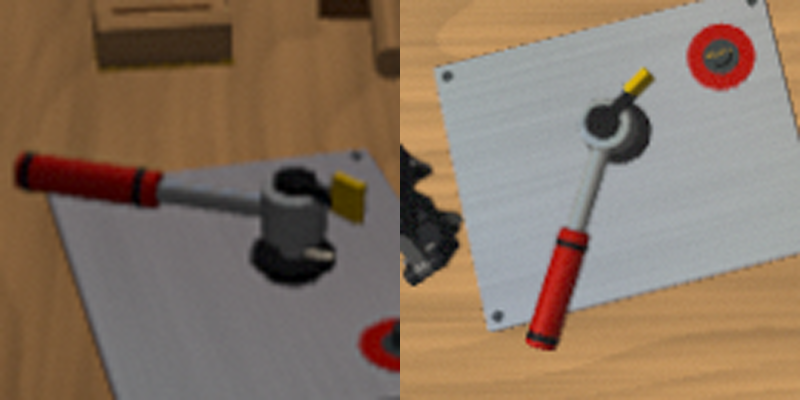

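Lever is now at about -43°, about 50° clockwise of where it started, and the handle is at its stop at about 162.7°. It moved 1° while I pushed. Next I'll straddle the grip.

Run:
```python
from h import *
rows([(147,490.5,119.8,110,163),(147,490.5,119.8,45,163)],1)
```

```text
yaw now 122.4 pos [554.5 168.8 185.8]
[147, -6.9, -80.3, 75.9, -0.0, 0.0, -0.71]
[147, -6.8, -80.3, 140.9, -0.0, 0.0, -0.71]
```

{"method": "step_arm", "body": {"increments": [[147, -7, -80, 60, 0, 0, -0.71], [147, -7, -80, 76, 0, 0, -0.71], [147, -7, -80, 76, 0, 0, -0.71], [147, -7, -80, 76, 0, 0, -0.71], [147, -7, -80, 76, 0, 0, -0.71], [147, -7, -80, 90, 0, 0, -0.71], [147, -7, -80, 105, 0, 0, -0.71], [147, -7, -80, 120, 0, 0, -0.71], [147, -7, -80, 132, 0, 0, -0.71], [147, -7, -80, 141, 0, 0, -0.71], [147, -7, -80, 141, 0, 0, -0.71]]}}

```text
time_s: 7.98
tool_pos: [490.3, 120.2, 43.9]
ee_rot: [-0.462, -3.106, 0.001]
contact_force: [-0.3, 0.3, 0.5]
opening: 36.2
```

Run:
```python
from h import *
s=robot.observe();print(s["contact_force"],s["opening"],s["joint_pos"].round(2))
A=np.array([625,77.5])
T=[]
for k in range(1,20):
    ph=162.6+3*k; p=A+140*np.array([np.cos(np.radians(ph)),np.sin(np.radians(ph))]); T.append((147,*p,45,ph))
rows(T,1)
```

```text
[-0.27450673  0.25482314  0.49139933] 36.18621250541628 [ 0.24  0.38 -0.49  0.69 -0.    0.54]
yaw now 163.1 pos [490.3 120.2  43.9]
[147, -1.4, -7.8, -1.1, -0.0, -0.0, -0.04]
[147, -1.9, -15.1, -1.1, -0.0, -0.0, -0.1]
[147, -2.8, -22.4, -1.1, -0.0, -0.0, -0.15]
[147, -4.1, -29.6, -1.1, -0.0, -0.0, -0.2]
[147, -5.7, -36.8, -1.1, -0.0, -0.0, -0.25]
[147, -7.8, -43.8, -1.1, -0.0, -0.0, -0.31]
[147, -10.1, -50.8, -1.0, -0.0, -0.0, -0.36]
[147, -12.9, -57.6, -1.0, -0.0, -0.0, -0.41]
[147, -16.0, -64.2, -1.0, -0.0, -0.0, -0.46]
[147, -19.4, -70.7, -1.0, -0.0, -0.0, -0.52]
[147, -23.2, -76.9, -1.0, -0.0, -0.0, -0.57]
[147, -27.3, -83.0, -1.0, -0.0, -0.0, -0.62]
[147, -31.7, -88.9, -1.0, -0.0, -0.0, -0.67]
[147, -36.4, -94.5, -1.0, -0.0, -0.0, -0.72]
[147, -41.4, -99.8, -1.0, -0.0, -0.0, -0.78]
[147, -46.7, -104.9, -1.1, -0.0, -0.0, -0.83]
[147, -52.2, -109.7, -1.1, -0.0, -0.0, -0.88]
[147, -58.0, -114.3, -1.1, -0.0, -0.0, -0.93]
[147, -64.0, -118.5, -1.1, -0.0, -0.0, -0.99]
```

{"method": "step_arm", "body": {"increments": [[147, -1.4, -7.8, -1, 0, 0, -0.04], [147, -1.9, -15.1, -1, 0, 0, -0.1], [147, -2.8, -22.4, -1, 0, 0, -0.15], [147, -4.1, -29.6, -1, 0, 0, -0.2], [147, -5.7, -36.8, -1, 0, 0, -0.25], [147, -7.8, -43.8, -1, 0, 0, -0.31], [147, -10.1, -50.8, -1, 0, 0, -0.36], [147, -12.9, -57.6, -1, 0, 0, -0.41], [147, -16, -64.2, -1, 0, 0, -0.46], [147, -19.4, -70.7, -1, 0, 0, -0.52], [147, -23.2, -76.9, -1, 0, 0, -0.57], [147, -27.3, -83, -1, 0, 0, -0.62], [147, -31.7, -88.9, -1, 0, 0, -0.67], [147, -36.4, -94.5, -1, 0, 0, -0.72], [147, -41.4, -99.8, -1, 0, 0, -0.78], [147, -46.7, -104.9, -1, 0, 0, -0.83], [147, -52.2, -109.7, -1, 0, 0, -0.88], [147, -55, -112, -1, 0, 0, -0.905], [147, -55, -112, -1, 0, 0, -0.905]]}}

```text
time_s: 10.35
tool_pos: [511.5, -2.9, 46.0]
ee_rot: [-0.942, 2.996, -0.001]
contact_force: [0.7, 0.3, -0.1]
opening: 36.0
```

Run:
```python
from h import *
f=grab("side");g=grab("top")
a=cv2.resize(f["pixels"][90:190,270:370,::-1],(400,400),interpolation=cv2.INTER_CUBIC)
b=cv2.resize(g["pixels"][150:270,170:290,::-1],(400,400),interpolation=cv2.INTER_CUBIC)
cv2.imwrite("pics/s4.png",np.hstack([a,b]))
A=np.array([625,77.5])
for n,i,box in((f,"side",(255,125,375,160)),(g,"top",(160,150,240,275))):
    o=meas(n,box)
    for k in o:
        p=back(n,[o[k][0]],82 if k=="y" else 55)[0];print(i,k,o[k][1],p,np.degrees(np.arctan2(*(p[:2]-A)[::-1])))
T=[]
for k in range(1,20):
    ph=214.5-3*k; p=A+140*np.array([np.cos(np.radians(ph)),np.sin(np.radians(ph))]); T.append((147,*p,45,ph))
rows(T,1)
```

```text
side y [347 137   9  10  82] [670.19835986  84.83274147  82.        ] 9.215075019754227
top y [212 167   5  10  38] [670.37350476  82.20372097  82.        ] 5.918522432882555
yaw now -145.1 pos [511.1  -2.7  45.9]
[147, 0.5, 8.9, 0.9, -0.0, 0.0, 0.06]
[147, -0.1, 16.2, 0.9, -0.0, 0.0, 0.11]
[147, -1.2, 23.5, 0.9, -0.0, 0.0, 0.16]
[147, -2.5, 30.7, 0.9, -0.0, 0.0, 0.22]
[147, -4.3, 37.8, 0.9, -0.0, 0.0, 0.27]
[147, -6.4, 44.8, 0.9, -0.0, 0.0, 0.32]
[147, -8.9, 51.7, 0.9, -0.0, 0.0, 0.37]
[147, -11.8, 58.5, 0.9, -0.0, 0.0, 0.43]
[147, -15.0, 65.1, 0.9, -0.0, 0.0, 0.48]
[147, -18.6, 71.5, 0.9, -0.0, 0.0, 0.53]
[147, -22.4, 77.7, 0.9, -0.0, 0.0, 0.58]
[147, -26.6, 83.7, 0.9, -0.0, 0.0, 0.64]
[147, -31.1, 89.5, 0.9, -0.0, 0.0, 0.69]
[147, -35.9, 95.0, 0.9, -0.0, 0.0, 0.74]
[147, -41.0, 100.3, 0.9, -0.0, 0.0, 0.79]
[147, -46.4, 105.3, 0.9, -0.0, 0.0, 0.85]
[147, -52.0, 110.0, 0.9, -0.0, 0.0, 0.9]
[147, -57.8, 114.4, 0.9, -0.0, 0.0, 0.95]
[147, -63.9, 118.5, 0.9, -0.0, 0.0, 1.0]
```

View pics/s4.png

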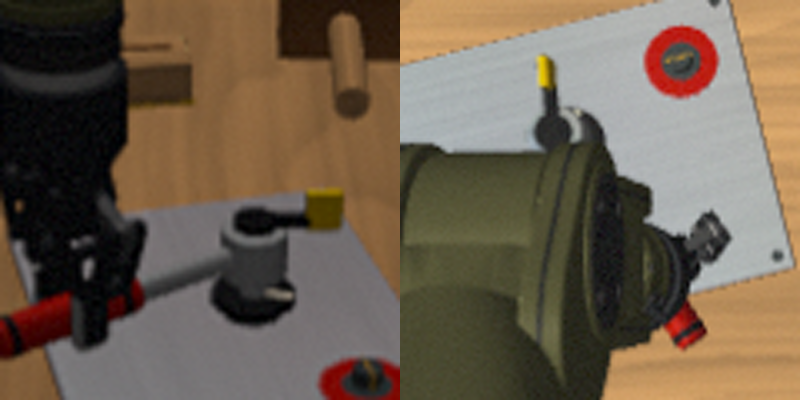

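The lever tab turned with the handle by 50.4° and the white shaft pointer hasn't moved, so it ran free. Now I'll swing it back clockwise.

{"method": "step_arm", "body": {"increments": [[147, 0.5, 8.9, 0.5, 0, 0, 0.06], [147, -0.1, 16.2, 0.5, 0, 0, 0.11], [147, -1.2, 23.5, 0.5, 0, 0, 0.16], [147, -2.5, 30.7, 0.5, 0, 0, 0.22], [147, -4.3, 37.8, 0.5, 0, 0, 0.27], [147, -6.4, 44.8, 0.5, 0, 0, 0.32], [147, -8.9, 51.7, 0.5, 0, 0, 0.37], [147, -11.8, 58.5, 0.5, 0, 0, 0.43], [147, -15, 65.1, 0.5, 0, 0, 0.48], [147, -18.6, 71.5, 0.5, 0, 0, 0.53], [147, -22.4, 77.7, 0.5, 0, 0, 0.58], [147, -26.6, 83.7, 0.5, 0, 0, 0.64], [147, -31.1, 89.5, 0.5, 0, 0, 0.69], [147, -35.9, 95, 0.5, 0, 0, 0.74], [147, -41, 100.3, 0.5, 0, 0, 0.79], [147, -46.4, 105.3, 0.5, 0, 0, 0.85], [147, -52, 110, 0.5, 0, 0, 0.9], [147, -57.8, 114.4, 0.5, 0, 0, 0.95], [147, -57.8, 114.4, 0.5, 0, 0, 0.95]]}}

```text
time_s: 12.82
tool_pos: [492.6, 122.6, 45.3]
ee_rot: [0.532, 3.095, -0.007]
contact_force: [-0.8, -4.7, 1.4]
opening: 36.1
```

```bash
cat > m.py <<'E'
from h import *
f=grab("side");g=grab("top")
A=np.array([625,77.5])
for n,i,box in((f,"side",(255,125,375,160)),(g,"top",(160,150,240,275))):
    o=meas(n,box)
    for k in o:
        p=back(n,[o[k][0]],82 if k=="y" else 55)[0];print(i,k,o[k][1],p,np.degrees(np.arctan2(*(p[:2]-A)[::-1])))
p=robot.observe()["tool_pos"][:2]-A;print("tool",np.degrees(np.arctan2(*p[::-1])),np.hypot(*p))
rows([])
E
python3 m.py
```

```text
side y [343 143   8  12  79] [656.33946732  46.75700721  82.        ] -44.449531779517734
side r [283 140  11  11  87] [506.74106744 116.25539807  55.        ] 161.85517869769149
top y [223 172   9   9  45] [658.49572892  48.66536474  82.        ] -40.72335490958817
top r [198 229  11  12  86] [514.37983177 112.45885742  55.        ] 162.46210556781375
tool 161.1911513426688 139.90586907878708
yaw now 160.5 pos [492.6 122.6  45.3]
```

{"method": "step_arm", "body": {"increments": [[147, 0, 2, 0, 0, 0, 0], [147, 0, 4, 0, 0, 0, 0], [147, 0, 5, 0, 0, 0, 0], [147, 0, 5, 0, 0, 0, 0], [147, 0, 5, 0, 0, 0, 0]]}}

```text
time_s: 13.55
tool_pos: [492.6, 122.9, 45.1]
ee_rot: [0.535, 3.095, -0.021]
contact_force: [-1.4, -15.6, 6.8]
opening: 36.3
```

```bash
python3 m.py
```

```text
side y [343 143   8  12  77] [656.80420121  46.90902961  82.        ] -43.886063691781736
side r [283 140  11  11  87] [506.97106089 115.82565428  55.        ] 162.01065840586318
top y [223 172   9   9  47] [658.3978803   48.59181295  82.        ] -40.87846527242129
top r [198 229  11  12  89] [514.31850087 112.61099678  55.        ] 162.3996439067161
tool 161.068273162705 139.91721720136016
yaw now 160.4 pos [492.7 122.9  45.1]
```

{"method": "step_arm", "body": {"increments": [[147, 0, -6, 0, 0, 0, 0], [147, 0, -12, 0, 0, 0, 0], [147, 0, -12, 0, 0, 0, 0]]}}

```text
time_s: 14.02
tool_pos: [490.2, 117.7, 45.2]
ee_rot: [-0.532, -3.096, -0.001]
contact_force: [0.5, 0.1, -0.8]
opening: 35.9
```

```bash
python3 m.py | tail -2
```

```text
tool 163.24831047298576 140.46664770486723
yaw now 160.5 pos [490.5 118.   45.2]
```

Contact is free (no force). I'll lift off and retreat.

{"method": "step_arm", "body": {"increments": [[147, 0, 0, -20, 0, 0, 0], [147, 0, 0, -50, 0, 0, 0], [147, 0, 0, -100, 0, 0, 0], [147, 0, 0, -150, 0, 0, 0], [147, 60, 150, -160, 0, 0, 0], [147, 60, 150, -160, 0, 0, 0], [147, 60, 150, -160, 0, 0, 0], [147, 60, 150, -160, 0, 0, 0]]}}

```text
time_s: 15.12
tool_pos: [483.7, 282.1, 205.1]
ee_rot: [0.524, 3.097, 0.002]
contact_force: [0.2, -0.8, 0.5]
opening: 36.0
```

```bash
cat >> m.py <<'E'
a=cv2.resize(f["pixels"][100:200,280:380,::-1],(400,400),interpolation=cv2.INTER_CUBIC)
b=cv2.resize(g["pixels"][150:280,150:280,::-1],(400,400),interpolation=cv2.INTER_CUBIC)
cv2.imwrite("pics/s5.png",np.hstack([a,b]))
E
python3 m.py
```

```text
side y [343 143   9  12  76] [657.63029389  48.53672749  82.        ] -41.59287247380754
side r [267 139  27  12 208] [485.08246615 116.92155467  55.        ] 164.26489758126635
top y [223 172   9   9  40] [659.16882414  49.04287121  82.        ] -39.788851155662016
top r [193 230  18  30 279] [489.28171742 117.0658176   55.        ] 163.74706394900804
tool 125.06340749196971 246.37037458303968
yaw now 160.6 pos [483.5 279.2 204.9]
```

View pics/s5.png

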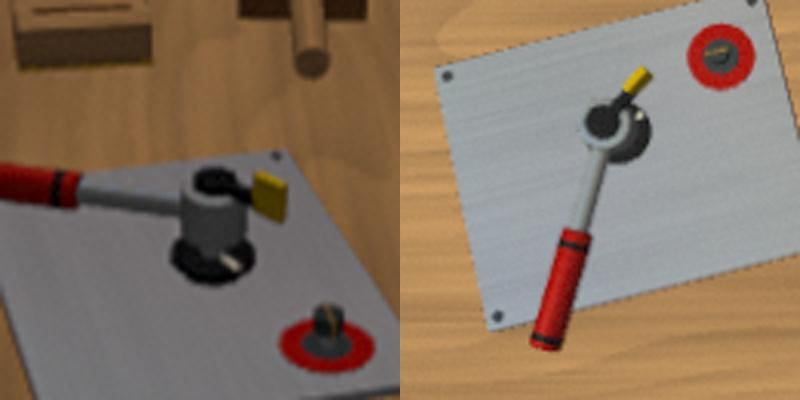

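The shaft pointer and router bit have clearly moved. My back-off nudged the handle about 1.2° off the stop though, so I'll set it back with a wider straddle.

Run:
```python
from h import *
rows([(110,490.5,118,120,162),(110,490.5,118,46,162)],1)
```

```text
yaw now 160.6 pos [483.5 279.2 204.9]
[110, -60.2, -149.6, 85.0, -0.0, -0.0, -0.02]
[110, -60.2, -149.5, 159.0, -0.0, -0.0, -0.02]
```

{"method": "step_arm", "body": {"increments": [[110, -60, -150, 60, 0, 0, -0.02], [110, -60, -150, 85, 0, 0, -0.02], [110, -60, -150, 85, 0, 0, -0.02], [110, -60, -150, 85, 0, 0, -0.02], [110, -60, -150, 85, 0, 0, -0.02], [110, -60, -150, 105, 0, 0, -0.02], [110, -60, -150, 125, 0, 0, -0.02], [110, -60, -150, 145, 0, 0, -0.02], [110, -60, -150, 159, 0, 0, -0.02], [110, -60, -150, 159, 0, 0, -0.02], [110, -60, -145, 159, 0, 0, -0.02], [110, -60, -140, 159, 0, 0, -0.02], [110, -60, -137, 159, 0, 0, -0.02], [110, -60, -134, 159, 0, 0, -0.02], [110, -60, -132, 159, 0, 0, -0.02], [110, -60, -132, 159, 0, 0, -0.02]]}}

```text
time_s: 17.23
tool_pos: [494.8, 128.9, 46.5]
ee_rot: [0.503, 3.101, -0.02]
contact_force: [-2.0, -15.7, 9.0]
opening: 48.6
```

{"method": "step_arm", "body": {"increments": [[110, 0, -6, 0, 0, 0, 0], [110, 0, -13, 0, 0, 0, 0], [110, 0, -14, 0, 0, 0, 0], [110, 0, -14, 0, 0, 0, 0], [110, 0, -14, -20, 0, 0, 0], [110, 0, -14, -60, 0, 0, 0], [110, 0, -14, -110, 0, 0, 0], [110, 0, -14, -150, 0, 0, 0], [110, 60, 140, -160, 0, 0, 0], [110, 60, 140, -160, 0, 0, 0], [110, 60, 140, -160, 0, 0, 0], [110, 60, 140, -160, 0, 0, 0], [110, 60, 140, -160, 0, 0, 0]]}}

```text
time_s: 18.85
tool_pos: [483.2, 286.2, 205.9]
ee_rot: [-0.499, -3.101, 0.001]
contact_force: [0.2, -0.7, 0.1]
opening: 48.8
```

```bash
python3 m.py; python3 -c "
from h import *
s=robot.observe();print(s['contact_force'],s['time_s'],abs(s['joint_velocities']).max())"
```

```text
side y [343 143   9  12  76] [657.63029389  48.53672749  82.        ] -41.59287247380754
side r [267 139  27  12 208] [485.56709522 116.89048627  55.        ] 164.2247512100329
top y [223 172   8   9  39] [659.05302049  49.32001106  82.        ] -39.60886962047602
top r [193 230  17  30 280] [489.12579925 117.07721006  55.        ] 163.7603031650828
tool 124.27878788413209 251.4818571739379
yaw now 161.6 pos [483.4 285.3 206. ]
[-0.10471389 -0.18177278  0.44815879] 18.95 0.010054228955667979
```

View pics/s5.png

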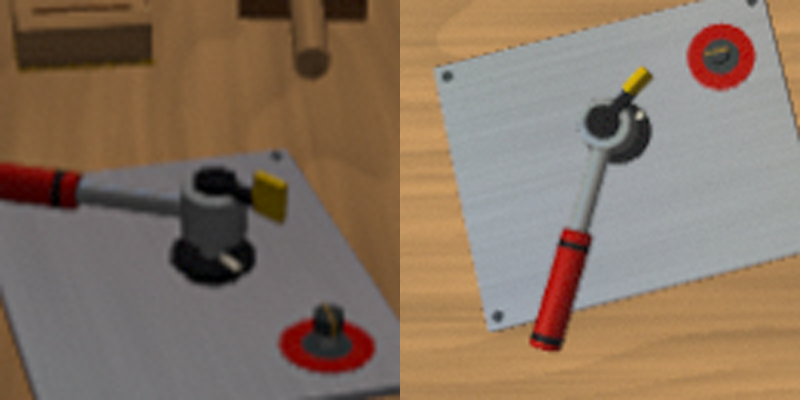

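The handle rests at exactly the same angle (163.76°) as before, so that's simply where it settles once released from the stop. Handing in.

```bash
python3 -c "
from h import *
print(ticket.close_job())"
```

```text
the job is handed in; nothing more can be done
None
```

The job is done and handed in at about 19 s. The hand-in gave no verdict.

- **Lever:** I flipped it clockwise to its stop, about 50° by the cameras, with a firm 10 N contact at the end. That is about 0.87 rad. The cameras read the end position as roughly 0.95 rather than 1.0, which is within their error.
- **Free swing:** The handle went about 50° anticlockwise with almost no force. The shaft pointer did not move.
- **Drive stroke:** I swung the handle clockwise to its stop, reaching about 15 N at the end. Afterwards the shaft pointer had turned and the router bit stood higher in the pictures. I did not measure the shaft angle.
- **Final state:** The arm is clear of everything with near-zero force, and I never went near the blue ratchet.

**One disagreement:** at rest the handle sits about 1.2° anticlockwise of where it was just after the lever flip. I pushed it to the stop a second time at about 15 N, and it settled at the same angle (163.8°). I took that as its resting position at the stop, but I could not confirm it independently.

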